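Tip the roll-weight cassette out of the packed rack and stand it in the service caddy

ROBOT

A 6-joint arm with a two-finger parallel gripper is mounted at the origin on a cart in front of the work surface, level with it; the furniture and walls round the work are solid. World frame = base frame: x ahead of the robot, y to its left, z up, the work surface at z = 0. Lengths are in m, angles in degrees, forces in N, time in s.
With the tool pointing down it reaches from about 0.25 to 0.725 m from the base axis. Payload 9.7 kg.
Tool frame: the origin (TCP) lies midway between the tips of the shut fingers; the grasp point (between the pads) lies 19 mm behind it; z points along the fingers, y is the line along which they close (so a half turn about z gives the same grasp; the last joint's range is limited). The gripper opens to 85 mm and grips with 20 to 120 N. Pads are 22 mm wide; open, the fingers measure 114 mm over their backs; the gripper's body (76 mm by 85 mm) begins 54 mm behind the grasp point. The pads swing forward as they close: fully open they stand 13 mm farther back than shut.
Start: joints at [65.489, 4.979, 10.078, 95.1, 0, 90], TCP at [0.228, 0.5, 0.231] pointing down, gripper open.
Joint ranges: [-179.16, 179.16], [-48.56, 103.87], [-65.8, 70.77], [-126.05, 130.52], [-82.76, 87.17], [-180, 180]. Speed limits (degrees/s): [127.2, 127.2, 147.25, 180, 180, 180].

INTERFACE

Orientations are given as [roll, pitch, yaw] about the fixed x, y, z axes, in that order (R = Rz(yaw) Ry(pitch) Rx(roll)).
In Python, from workcell import * gives the robot as it stands.
- The arm moves only by the tool servo_tool, never from a script. Its argument "moves" is a list of rows, each a list of 4 numbers: the shift along the world's x, y, z in cm, then the turn about the world's z in rad. A call has 1 to 20 rows; each row is the pose to reach, as a shift and turn from the pose commanded when the call began; what a row does not reach only later rows make up. A row lasts 1/12 s, in which the tool goes at most 41.7 mm and 7.16 degrees, less where a joint would pass 70% of its speed; a pose out of reach is approached as far as the arm can. A call with a gripper value outside its range is refused whole. "claw" is the closure, from 0 (fully open) to 1 (shut), set as the call begins (left out, the last holds). The fingers move at their own pace and stop on an object; "force" is the grip in N (left out, the last holds). Time passes only in rows, so rows that repeat a pose let the fingers close. It gives the time, the measured TCP pose, the force, the opening and the grip force at its end, in the units of the state.
- get_obs(): the state, without advancing time (a new reading comes with each control period).
- camera(name): name is "scene" or "top" or "wrist"; returns the picture (384x512x3 uint8, red, green, blue); there is no depth.
- get_calibration(name): a dict with "fx", "fy", "cx", "cy" (pixels), "rvec" (rotation vector, rad) and "tvec" (3), from world to camera coordinates, as OpenCV has them; the wrist camera has in their place "tool_from_camera" (4x4, takes a point from camera to tool coordinates, whose origin is the TCP and whose axes are the flange's). Camera axes: x right, y down, z forward; pixel columns grow to the right and rows downward; lengths in m; the calibration is good to about 2 mm. A picture is of the moment at which its call begins: read the wrist's pose just before it. get_calibration takes no time and is no camera call.
- job_done(): hands the job in; it is judged then, once.
The state is a dict: "time": time; "q": joint angles; "qd": joint speeds; "joint_efforts": joint torques, N m; "ee_pos": TCP position; "tcp_rot": TCP orientation; "wrist_force": force on the tool from outside, world axes, zero at the start; "torque": the same for the moment, N m; "opening": finger opening in m; "grasp_force": force on a finger pad.
Only numpy, scipy, OpenCV 4.12 (cv2) and the standard library are available. Lean on these libraries where they do the work, as an engineer would, in place of code of your own. Each camera call takes 0.05 s, during which the arm holds its last target. There are 200 camera calls.

TASK

From the tightly packed row of upright cases in the rack, take the stick-on-weight cassette, the one with the round window in its spine: tip it forward by its top edge until it leans on the rack's front rail, then grip it and lift it out over the rail. Lower it, without dropping it, into the empty narrow bay of the open parts caddy so that it stands upright on the bay's floor with its feed slot up, and let go; leave the other cases standing in their places.

Things in the scene. Friction and masses are not known exactly. Their poses are not given: they have to be found in the camera images.
- cassette: The case to fetch: grey plastic box, 96 mm deep (its x), 38 mm thick (its y), 150 mm high (its z), 0.2 to 0.45 kg, mass centred. Origin: centre of its underside; +z up as it stands; -x is its spine, the narrow 38 x 150 mm face towards the robot. Unlike its neighbours it has no paper label but a round window. It stands anywhere in the row, only 2 mm free on either side, spines flush.
- window (a point): Round steel-rimmed window, 29 mm across, in the cassette's spine, 104 mm above its underside (a second one is in its back, at the same height); below it are four short dark ribs. The cassette's top has a dark feed slot 36 x 28 mm with the end of the metal strip showing in it.
- top_rear (a point): Middle of the rear edge of the cassette's top (48 mm behind, 150 mm above its origin). Pulled here towards the robot, the cassette pivots about the lower edge of its spine. Let go before a lean of 33 degrees (0.57 rad) it falls back upright; past that it falls on by itself and comes to rest on the rail, leaning 42 to 45 degrees (0.73 to 0.79 rad), its upper part free in front of its neighbours.
- spine_foot (a point): Middle of the lower edge of the cassette's spine, on which it pivots when tipped: 48 mm in front (-x) of the cassette's origin.
- rack: Fixed grey steel rack with five cases of equal outside size side by side at 40 mm pitch along its y; yaw up to 0.15 rad. Origin: centre of its underside, below the middle case; x points away from the robot. Floor 6 mm above the mat. End cheeks up to 134 mm, back wall only up to 90 mm above the mat (rear face 57 mm behind the origin), so the cases' upper backs are open to reach; nothing above.
- rail (a point): Middle of the axis of the rack's round front rail (10 mm thick, along the rack's y, a post at each end): 90.5 mm in front of the rack's origin, 46 mm above the mat, 37.5 mm clear of the upright spines. It keeps cases from being drawn straight out.
- case_1: One of the four other cases in the row: same grey outside size (96 x 38 x 150 mm, origin at the centre of its underside), 0.5 kg, with a tall white paper label and two small dark latches on its spine. It is to stay standing in its place.
- case_2: As case_1: another labelled case of the row.
- case_3: As case_1: another labelled case of the row.
- case_4: As case_1: another labelled case of the row.
- caddy: Fixed open grey steel parts caddy, 118 mm (its x) by 143 mm (its y), 58 mm high, walls 3 mm, yaw up to 0.25 rad; origin at the centre of its underside. A wall along x divides it into an empty narrow bay on its +y (left) side and a wide bay with lug nuts, valves and a weight on its right.
- bay (a point): Centre of the narrow bay's floor, 4 mm above the mat; axes as the caddy's: x along the bay's length. Inside, the bay is 112 mm long (x) and 50 mm wide (y); its walls rise 54 mm above this floor; its top is open.
Mind the look-alikes: they are no part of the job. Leave any red look-alike of the case_1 alone.

How it is judged:
By the outcome, as a careful person would: the job done as asked, in the order asked, and still so for the second after the job is handed in, with the robot touching nothing.
It also fails if it takes over 54 s, if anything falls off the work surface, if the arm or the gripper's body presses on something with over 40 N, if the wrist force passes 120 N, or if a joint passes its speed limit or range.

## Working session

There is one attempt and no reset: what is moved stays moved. The work goes in short steps, Python scripts to look and compute and a tool call to move; the robot and the scene stay as the last step left them, time stands still between calls to the robot, and variables do not carry over. Pictures are saved under pics/ and viewed, at most 10 in all, crops included, and the job is handed in when it is done.

Besides the shell and the picture viewer there is one more tool, called as name(argument=value, ...), one argument or row to a line, values as JSON. servo_tool: Moves the arm, as the interface text tells. Its arguments: {"type":"object","properties":{"moves":{"type":"array","items":{"type":"array","items":{"type":"number"}}},"claw":{"type":"number"},"force":{"type":"number"}},"required":["moves"]}

```bash
mkdir -p pics; ls; cat > h.py <<'E'
from workcell import *
import numpy as np, cv2
from scipy.spatial.transform import Rotation as Ro
def save(n,f):
    im=camera(n); cv2.imwrite(f,im[:,:,::-1]); return im
def cam(n,o=None):
    c=get_calibration(n); K=np.array([[c['fx'],0,c['cx']],[0,c['fy'],c['cy']],[0,0,1.]])
    if 'rvec' in c:
        R=cv2.Rodrigues(np.array(c['rvec'],float))[0]; t=np.array(c['tvec'],float).ravel(); return K,R.T,-R.T@t
    T=np.array(c['tool_from_camera']); Rt=Ro.from_euler('xyz',o['tcp_rot'],degrees=True).as_matrix()
    return K,Rt@T[:3,:3],np.array(o['ee_pos'])+Rt@T[:3,3]
def ray(C,uv):
    K,R,c=C; d=R@np.linalg.inv(K)@np.array([uv[0],uv[1],1.]); return c,d/np.linalg.norm(d)
def onz(C,uv,z):
    c,d=ray(C,uv); return c+d*(z-c[2])/d[2]
def two(C1,u1,C2,u2):
    a,d=ray(C1,u1); b,e=ray(C2,u2)
    s=np.linalg.lstsq(np.c_[d,-e],b-a,rcond=None)[0]; p,q=a+d*s[0],b+e*s[1]; return (p+q)/2,np.linalg.norm(p-q)
def proj(C,p):
    K,R,c=C; v=K@(R.T@(np.array(p)-c)); return v[:2]/v[2]
E
python3 - <<'E'
from h import *
o=get_obs(); print(o)
a=save('scene','pics/s0.png');b=save('top','pics/t0.png')
cv2.imwrite('pics/st0.png',cv2.resize(np.vstack([a,b])[:,:,::-1],None,fx=.78,fy=.78))
for n in('scene','top'): print(cam(n)[0][0,0],cam(n)[2],cam(n)[1][:,2])
print(get_calibration('wrist'))
E
```

```text
pics
{'time': 0.0, 'q': array([6.54895955e+01, 5.00903555e+00, 1.00337558e+01, 9.51016844e+01,
       3.55005679e-04, 9.00013169e+01]), 'qd': array([-0.05008336,  0.05272512, -0.12711088,  0.07304539,  0.03358564,
        0.00332503]), 'joint_efforts': array([ 3.16099926e-03, -5.20388818e+01,  4.64798391e+01,  1.63261732e-02,
        1.14542813e-04, -2.61497371e-05]), 'ee_pos': array([0.22806596, 0.5002086 , 0.23059665]), 'tcp_rot': array([-1.79923036e+02, -3.53236388e-04,  1.55488278e+02]), 'wrist_force': array([0.36034334, 0.90595142, 0.31086994]), 'torque': array([-0.03136518, -0.00710045, -0.00206466]), 'grasp_force': 0.0, 'opening': 0.08600407094772315}
405.7247120337924 [-0.09258529  0.48337063  0.63249438] [ 0.66701183 -0.50228793 -0.55027453]
352.6775308720863 [-0.02094321 -0.02858908  0.92240714] [ 0.58349649  0.01146213 -0.81203477]
{'fx': 315.66544162813415, 'fy': 315.66544162813415, 'cx': 254.21801903633883, 'cy': 191.23108982250042, 'tool_from_camera': array([[ 9.19628876e-04, -9.48195040e-01, -3.17687458e-01,
         8.20543570e-02],
       [ 9.99999577e-01,  8.72315382e-04,  2.91177276e-04,
         4.38851245e-04],
       [ 1.03080704e-06, -3.17687591e-01,  9.48195441e-01,
        -1.41522245e-01],
       [ 0.00000000e+00,  0.00000000e+00,  0.00000000e+00,
         1.00000000e+00]])}
```

View pics/s0.png

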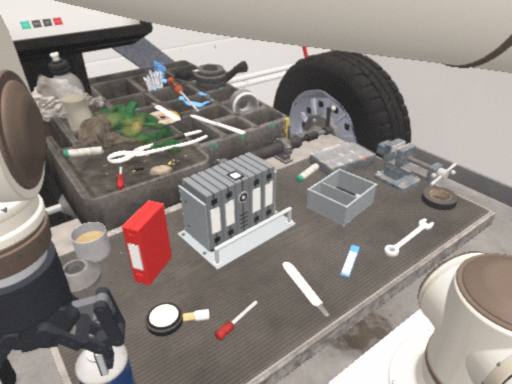

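View pics/t0.png

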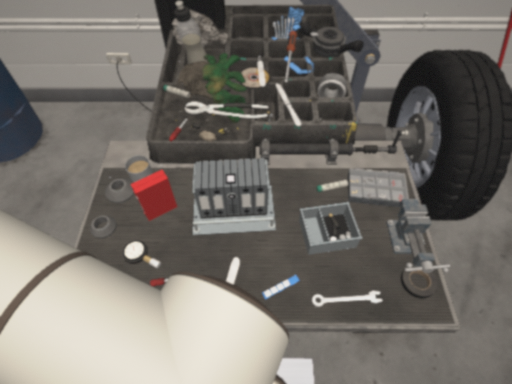

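The rack is at (230,195) in the top view and the cassette, with its feed slot at (231,177), looks like the middle case. The caddy is at (330,228), the red look-alike at left. I need enlarged crops to measure.

```bash
python3 - <<'E'
from h import *
a=cv2.imread('pics/s0.png')[145:270,170:390];b=cv2.imread('pics/t0.png')[145:265,180:375]
f=lambda i,s:cv2.resize(i,None,fx=s,fy=s,interpolation=cv2.INTER_CUBIC)
cv2.imwrite('pics/c1.png',f(a,3.6));cv2.imwrite('pics/c2.png',f(b,4))
E
```

```text
(no output)
```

View pics/c1.png

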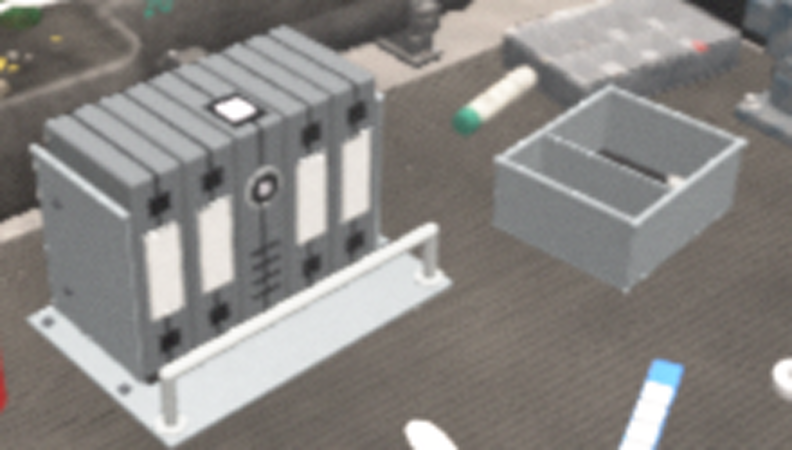

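View pics/c2.png

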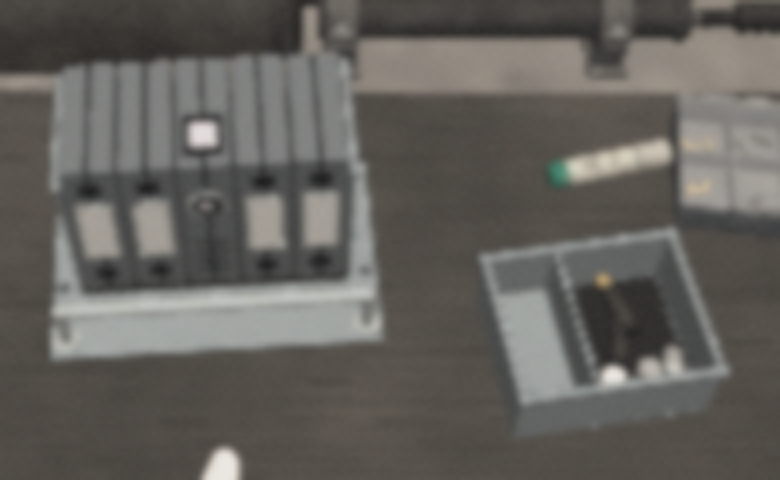

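The cassette is the middle case. In the full frames the window is at scene (243.6,197) and top (231.5,196). The caddy's rim corners and divider are clear in both views, so I'll triangulate them.

```bash
python3 - <<'E'
from h import *
S,T=cam('scene'),cam('top')
s=lambda u,v:(169.5+(u+.5)/3.6,144.5+(v+.5)/3.6); t=lambda u,v:(179.5+(u+.5)/4,144.5+(v+.5)/4)
P={}
for n,a,b in [('slot',(238,108),(202,134)),('win',(265,187),(206,205)),('baseL',(172,443),(52,357)),('baseR',(450,283),(383,340)),
 ('row TL front',(132,184),(62,181)),('row TR front',(380,80),(352,163)),('row TL rear',(47,122),(60,68)),
 ('cad++',(498,158),(482,256)),('cad+-',(612,88),(677,230)),('cad-+',(628,220),(518,407)),('cad--',(745,142),(728,374)),('div+',(550,134),(557,247))]:
    p,e=two(S,s(*a),T,t(*b)); P[n]=p; print(n,p.round(4),'gap %.4f'%e)
d=P['baseR']-P['baseL']; print('rack yaw',np.degrees(np.arctan2(d[0],-d[1])))
for a,b in(('cad++','cad+-'),('cad-+','cad--')):
    d=P[b]-P[a]; print('caddy y-yaw',np.degrees(np.arctan2(d[0],-d[1])),np.linalg.norm(d))
for a,b in(('cad++','cad-+'),('cad+-','cad--')):
    d=P[a]-P[b]; print('caddy x-yaw',np.degrees(np.arctan2(d[1],d[0])),np.linalg.norm(d))
# fixed-height check, top cam
for n,a,b,z in [('slot',(238,108),(202,134),.156),('bL',(172,443),(52,357),.006),('bR',(450,283),(383,340),.006)]: print(n,onz(S,s(*a),z),onz(T,t(*b),z))
for a,b in [((498,158),(482,256)),((612,88),(677,230)),((628,220),(518,407)),((745,142),(728,374))]: print(onz(S,s(*a),.058)[:2].round(4),onz(T,t(*b),.058)[:2].round(4))
E
```

```text
slot [0.57   0.0471 0.1577] gap 0.0001
win [0.5437 0.0461 0.1108] gap 0.0008
baseL [0.4809 0.1632 0.0045] gap 0.0014
baseR [ 0.5009 -0.0812 -0.0013] gap 0.0034
row TL front [0.5368 0.142  0.1536] gap 0.0075
row TR front [ 0.5526 -0.0553  0.1494] gap 0.0016
row TL rear [0.6288 0.151  0.1576] gap 0.0001
cad++ [ 0.5349 -0.1519  0.0594] gap 0.0001
cad+- [ 0.5613 -0.2983  0.0539] gap 0.0011
cad-+ [ 0.4179 -0.1665  0.0609] gap 0.0092
cad-- [ 0.4428 -0.3148  0.0556] gap 0.0021
div+ [ 0.5417 -0.2082  0.0568] gap 0.0052
rack yaw 4.684171486558711
caddy y-yaw 10.238535541126156 0.14884341542834534
caddy y-yaw 9.543358637520267 0.15050058209253192
caddy x-yaw 7.102054027942684 0.11797104520164915
caddy x-yaw 7.94071515264624 0.11971818914518952
slot [0.57239283 0.04562066 0.156     ] [0.57120174 0.04728283 0.156     ]
bL [0.4803667 0.1640286 0.006    ] [0.47936925 0.16253208 0.006     ]
bR [ 0.4961843  -0.07472851  0.006     ] [ 0.49498981 -0.08133895  0.006     ]
[ 0.5365 -0.1534] [ 0.5358 -0.1521]
[ 0.556  -0.2925] [ 0.5592 -0.2969]
[ 0.426  -0.1701] [ 0.4145 -0.1683]
[ 0.4418 -0.3117] [ 0.4404 -0.3142]
```

servo_tool(
  moves=[
    [44.4,-44.5,2,-1.065],
    [44.4,-44.5,2,-1.065],
    [44.4,-44.5,2,-1.065],
    [44.4,-44.5,2,-1.065],
    [44.4,-44.5,2,-1.065],
    [44.4,-44.5,2,-1.065],
    [44.4,-44.5,2,-1.065],
    [44.4,-44.5,2,-1.065],
    [44.4,-44.5,2,-1.065],
    [44.4,-44.5,2,-1.065],
    [44.4,-44.5,2,-1.065],
    [44.4,-44.5,2,-1.065],
    [44.4,-44.5,2,-1.065],
    [44.4,-44.5,2,-1.065],
    [44.4,-44.5,2,-1.065],
    [44.4,-44.5,2,-1.065],
    [44.4,-44.5,2,-1.065],
    [44.4,-44.5,2,-1.065],
    [44.4,-44.5,2,-1.065],
    [44.4,-44.5,2,-1.065],
  ],
  claw=1,
)

```text
time: 1.77
ee_pos: [0.6714, 0.0566, 0.2521]
tcp_rot: [180.0, -0.0, 94.6]
wrist_force: [0.1, -0.2, -0.6]
opening: 0.0002
grasp_force: 0.0
```

```bash
python3 - <<'E'
from h import *
o=get_obs(); print(o['time'],o['ee_pos'],o['tcp_rot'],o['q'].round(1),o['opening'],o['wrist_force'])
im=save('wrist','pics/w1.png'); C=cam('wrist',o)
print('proj TCP',proj(C,o['ee_pos']),'topcentre',proj(C,[.5955,.05,.156]),'rear',proj(C,[.64,.0535,.156]))
cv2.imwrite('pics/w1b.png',cv2.resize(im[:,:,::-1],None,fx=1.55,fy=1.55,interpolation=cv2.INTER_CUBIC))
E
```

```text
1.7667 [0.6714492  0.05662352 0.25206109] [ 1.79956711e+02 -8.44593339e-03  9.45528482e+01] [  4.8  24.2  35.6 101.4   0.   90.3] 0.0001676706042127057 [ 0.11587613 -0.22950027 -0.5866708 ]
proj TCP [254.12061038 256.32521553] topcentre [158.46013817 195.02673967] rear [214.47577193 195.12093418]
```

View pics/w1b.png

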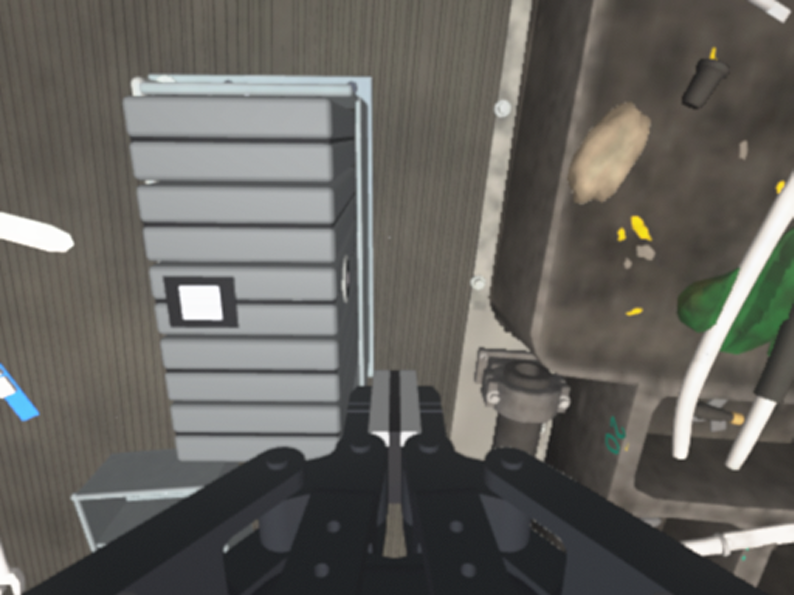

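The wrist view shows the cassette's top between rows 262 and 336, with its rear edge at column 336 (in the 1.55x picture). I'll cast those points onto z=0.156 and check the height against the scene and top views.

```bash
python3 - <<'E'
from h import *
o=dict(ee_pos=[0.67144924,0.05662352,0.25206109],tcp_rot=[179.956711,-.008446,94.552848])
C=cam('wrist',o); w=lambda u,v:((u+.5)/1.55-.5,(v+.5)/1.55-.5)
for n,p in dict(rearmid=(336,302),slot=(201,302),rl=(335,264),rr=(338,336),fl=(148,264),fr=(161,336),r0=(330,99),r5=(341,460),f0=(124,99),f5=(178,460)).items(): print(n,onz(C,w(*p),.156).round(4))
s=lambda u,v:(169.5+(u+.5)/3.6,144.5+(v+.5)/3.6); t=lambda u,v:(179.5+(u+.5)/4,144.5+(v+.5)/4)
print(two(C,w(201,302),cam('scene'),s(238,108)),two(C,w(201,302),cam('top'),t(202,134)))
E
```

```text
rearmid [0.6417 0.054  0.156 ]
slot [0.5725 0.0485 0.156 ]
rl [0.6403 0.0741 0.156 ]
rr [0.6435 0.0352 0.156 ]
fl [0.547  0.0666 0.156 ]
fr [0.5507 0.0277 0.156 ]
r0 [0.6348 0.1507 0.156 ]
r5 [ 0.6486 -0.0422  0.156 ]
f0 [0.5422 0.1432 0.156 ]
f5 [ 0.555  -0.0497  0.156 ]
(array([0.57197758, 0.0471817 , 0.15599615]), np.float64(0.002485149522437155)) (array([0.57207884, 0.04767068, 0.15466776]), np.float64(0.000577530748778507))
```

servo_tool(
  moves=[
    [0,0,-3,0],
    [0,0,-6,0],
    [0,0,-9,0],
    [0,0,-11.2,0],
    [0,0,-11.2,0],
    [-0.5,0,-11.2,0],
    [-1.0,-0.1,-11.2,0],
    [-1.3,-0.1,-11.2,0],
    [-1.5,-0.1,-11.2,0],
    [-1.5,-0.1,-11.2,0],
  ],
)

```text
time: 2.65
ee_pos: [0.6573, 0.0545, 0.1411]
tcp_rot: [179.9, -0.0, 94.5]
wrist_force: [-1.2, -0.1, -0.1]
opening: 0.0002
grasp_force: 0.0
```

servo_tool(
  moves=[
    [-0.2,0,0,0],
    [-0.4,0,0,0],
    [-0.6,0,0.1,0],
    [-0.8,0,0.2,0],
    [-1.0,-0.1,0.3,0],
    [-1.2,-0.1,0.4,0],
  ],
)

```text
time: 3.15
ee_pos: [0.6451, 0.0533, 0.1436]
tcp_rot: [180.0, -0.0, 94.5]
wrist_force: [1.1, 1.3, 1.8]
opening: 0.0001
grasp_force: 0.9
```

servo_tool(
  moves=[
    [-0.5,0,0.3,0],
    [-0.95,-0.07,0.6,0],
    [-1.4,-0.1,0.85,0],
    [-1.9,-0.14,1.1,0],
    [-2.4,-0.18,1.35,0],
    [-2.9,-0.22,1.55,0],
    [-3.5,-0.26,1.75,0],
    [-4.0,-0.3,1.95,0],
    [-4.5,-0.34,2.1,0],
    [-5.0,-0.38,2.25,0],
  ],
)

```text
time: 3.98
ee_pos: [0.5946, 0.0496, 0.166]
tcp_rot: [-180.0, 0.0, 94.5]
wrist_force: [0.6, 0.6, -0.7]
opening: 0.0002
grasp_force: 0.1
```

```bash
python3 - <<'E'
from h import *
a=save('scene','pics/s2.png')[120:250,160:320]
cv2.imwrite('pics/s2c.png',cv2.resize(a[:,:,::-1],None,fx=3.5,fy=3.5,interpolation=cv2.INTER_CUBIC)); print(get_obs()['wrist_force'])
E
```

```text
[ 0.81287987 -0.29064376  0.94498915]
```

View pics/s2c.png

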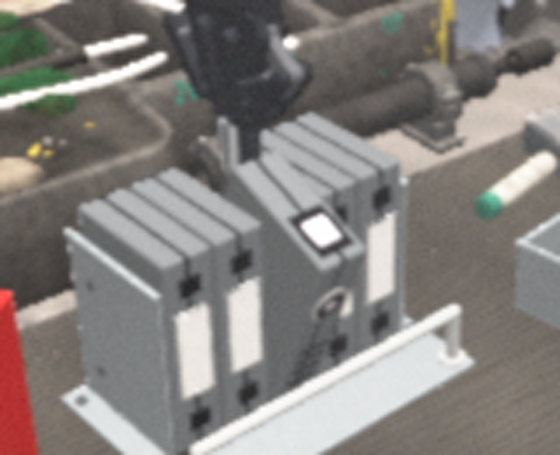

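The cassette is leaning about 20° and its neighbours are still upright. I'll continue past the balance point, then rise.

servo_tool(
  moves=[
    [-0.5,-0.04,0.1,0],
    [-1.0,-0.08,0.15,0],
    [-1.5,-0.11,0.2,0],
    [-2.0,-0.15,0.22,0],
    [-2.5,-0.19,0.25,0],
    [-3.0,-0.22,0.27,0],
    [-3.4,-0.25,0.3,0],
    [-3.8,-0.28,0.3,0],
    [-4.2,-0.31,0.3,0],
    [-4.6,-0.34,0.3,0],
    [-4.6,-0.34,0.3,0],
    [-4.6,-0.34,0.3,0],
    [-4.6,-0.34,3.5,0],
    [-4.6,-0.34,7,0],
    [-4.6,-0.34,10,0],
    [-4.6,-0.34,12,0],
  ],
)

```text
time: 5.37
ee_pos: [0.5495, 0.0463, 0.2889]
tcp_rot: [179.8, -0.0, 94.5]
wrist_force: [1.0, -0.7, 0.7]
opening: -0.0002
grasp_force: 0.0
```

```bash
python3 - <<'E'
from h import *
o=get_obs(); print(o['time'],o['ee_pos'],o['tcp_rot'],o['wrist_force'])
a=save('scene','pics/s3.png')[130:260,165:325]; b=save('wrist','pics/w3.png'); o2=get_obs();print(o2['ee_pos'],o2['tcp_rot'])
f=lambda i,s:cv2.resize(i,None,fx=s,fy=s,interpolation=cv2.INTER_CUBIC)
A=f(a,2.8); B=f(b,1.25)[:, :]
h=600; M=np.zeros((h,800,3),np.uint8); B=b[0:364*1,112:464]; 
M[:364,:448]=A[:364,:448]; M[:364,448:800]=B; cv2.imwrite('pics/m3.png',M[:364,:,::-1])
E
```

```text
5.3667 [0.5495464  0.04625081 0.28892238] [ 1.79829520e+02 -3.37111539e-04  9.44667243e+01] [ 1.04162668 -0.65707824  0.74683292]
[0.55027325 0.04631692 0.28956447] [ 1.79675123e+02 -6.57913539e-04  9.44703551e+01]
```

View pics/m3.png

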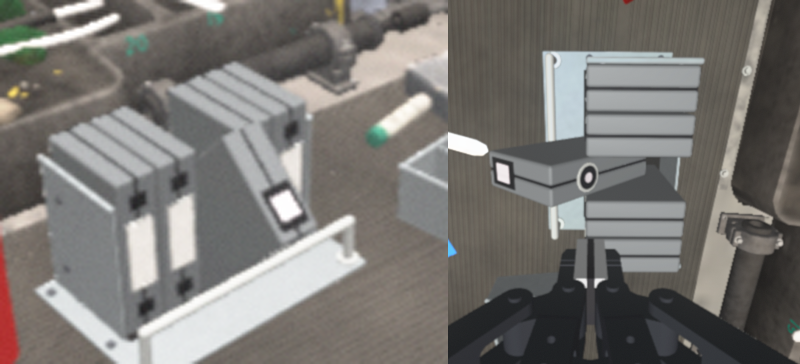

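The cassette leans on the rail and its neighbours stand. In the wrist view (full frame) the rear-top edge middle is at about (213,184), the slot at (167,172) and the back window at (252,178). Now I'll solve the lean and line.

```bash
python3 - <<'E'
from h import *
o=dict(ee_pos=[.55027,.04632,.28956],tcp_rot=[179.68,0,94.47]); C=cam('wrist',o)
s=lambda u,v:(164.5+(u+.5)/2.8,129.5+(v+.5)/2.8); S=cam('scene')
w=lambda x,y:(x-336,y)
print('slot two-view',two(C,w(503,172),S,s(286,205)))
print('rear edge +y corner',two(C,w(548,164),S,s(226,133)),'-y',two(C,w(550,203),S,s(260,122)))
print('front edge +y',two(C,w(490,153),S,s(284,243)),'-y',two(C,w(489,187),S,s(313,225)))
p=np.array([.546,.0468]);
for th in(.7,.73,.76,.79):
    c,sn=np.cos(th),np.sin(th)
    r=[]
    for (a,z),px in zip([(96,150),(27,150),(96,104)],[(213,184),(167,172),(252,178)]):
        X=(a*c-z*sn)/1e3;Z=.006+(a*sn+z*c)/1e3
        q=onz(C,px,Z); r.append((round(X,4),np.round((q[:2]-p)*1e3,1)))
    print(th,r)
E
```

```text
slot two-view (array([0.4657315 , 0.04083238, 0.13372795]), np.float64(0.0028072624155422985))
rear edge +y corner (array([0.51391821, 0.06317814, 0.18280352]), np.float64(0.0057838212089066365)) -y (array([0.51661747, 0.02821823, 0.17837453]), np.float64(0.005074712058338593))
front edge +y (array([0.4483396 , 0.05522457, 0.11486828]), np.float64(0.0009606493869734041)) -y (array([0.44904103, 0.0229809 , 0.1186802 ]), np.float64(0.004909852534236664))
0.7 [(np.float64(-0.0232), array([-29.4,   2.2])), (np.float64(-0.076), array([-78.5,  -3.3])), (np.float64(0.0064), array([ 3. , -0.3]))]
0.73 [(np.float64(-0.0285), array([-29.5,   2. ])), (np.float64(-0.0799), array([-79.1,  -4. ])), (np.float64(0.0022), array([ 3. , -0.3]))]
0.76 [(np.float64(-0.0338), array([-29.6,   1.7])), (np.float64(-0.0838), array([-79.7,  -4.7])), (np.float64(-0.0021), array([ 3. , -0.3]))]
0.79 [(np.float64(-0.039), array([-29.7,   1.3])), (np.float64(-0.0875), array([-80.4,  -5.5])), (np.float64(-0.0063), array([ 3. , -0.3]))]
```

servo_tool(
  moves=[
    [-5.4,-0.15,0,-0.12],
    [-5.4,-0.15,0,-0.24],
    [-5.4,-0.15,0,-0.36],
    [-5.4,-0.15,0,-0.48],
    [-5.4,-0.15,0,-0.6],
    [-5.4,-0.15,0,-0.72],
    [-5.4,-0.15,0,-0.84],
    [-5.4,-0.15,0,-0.96],
    [-5.4,-0.15,0,-1.08],
    [-5.4,-0.15,0,-1.2],
    [-5.4,-0.15,0,-1.32],
    [-5.4,-0.15,0,-1.44],
    [-5.4,-0.15,-2,-1.56],
    [-5.4,-0.15,-5,-1.56],
    [-5.4,-0.15,-7,-1.56],
    [-5.4,-0.15,-8,-1.56],
    [-5.4,-0.15,-8,-1.56],
  ],
  claw=0,
)

```text
time: 6.88
ee_pos: [0.4941, 0.044, 0.2029]
tcp_rot: [-180.0, 0.3, 5.1]
wrist_force: [-0.8, -0.6, -0.3]
opening: 0.0854
grasp_force: 0.0
```

```bash
python3 - <<'E'
from h import *
o=get_obs(); print(o['time'],o['ee_pos'],o['tcp_rot'],o['opening'])
b=save('wrist','pics/w4.png'); cv2.imwrite('pics/w4b.png',cv2.resize(b[:,:,::-1],None,fx=1.4,fy=1.4))
C=cam('wrist',o); print([proj(C,p).round(0) for p in ([.5175,.0447,.182],[.466,.041,.134])])
E
```

```text
6.8833 [0.49413058 0.04403141 0.20287337] [-179.97420942    0.25322343    5.12960437] 0.08539543430086402
[array([258., 198.]), array([256., 241.])]
```

View pics/w4b.png

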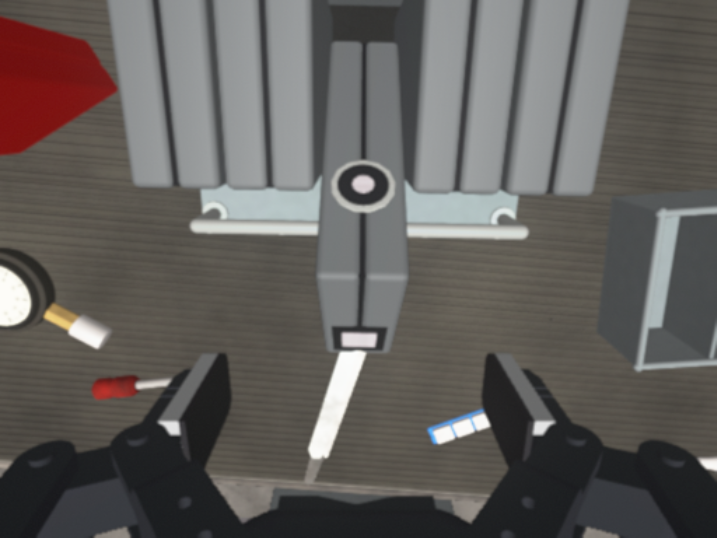

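servo_tool(
  moves=[
    [0.1,0.05,-2.5,0],
    [0.1,0.05,-5,0],
    [0.1,0.05,-7,0],
    [0.1,0.05,-8.2,0],
    [0.1,0.05,-8.7,0],
    [0.1,0.05,-8.7,0],
    [0.1,0.05,-8.7,0],
  ],
)

```text
time: 7.52
ee_pos: [0.4968, 0.0447, 0.1202]
tcp_rot: [-180.0, -0.1, 5.1]
wrist_force: [-0.7, -0.2, 0.1]
opening: 0.0856
grasp_force: 0.0
```

servo_tool(
  moves=[
    [0,0,0,0],
    [0,0,0,0],
    [0,0,0,0],
    [0,0,0,0],
    [0,0,0,0],
    [0,0,0,0],
    [0,0,0,0],
    [0,0,0,0],
  ],
  claw=1,
  force=35,
)

```text
time: 8.18
ee_pos: [0.4965, 0.0446, 0.1193]
tcp_rot: [-180.0, -0.1, 5.1]
wrist_force: [-0.7, -0.8, 5.2]
opening: 0.0377
grasp_force: 34.6
```

servo_tool(
  moves=[
    [0,0,0.5,0],
    [0,0,1.2,0],
    [0,0,2,0],
    [0,0,3,0],
    [0,0,4,0],
    [0,0,5.5,0],
    [0,0,7,0],
    [0,0,8.5,0],
    [0,0,10,0],
    [0,0,11.5,0],
    [0,0,13,0],
    [0,0,14.5,0],
    [0,0,16,0],
    [0,0,17,0],
    [0,0,17.5,0],
    [0,0,17.5,0],
  ],
)

```text
time: 9.52
ee_pos: [0.4966, 0.0447, 0.2954]
tcp_rot: [-180.0, -0.1, 5.1]
wrist_force: [-0.1, -0.2, -3.0]
opening: 0.0377
grasp_force: 34.9
```

```bash
python3 - <<'E'
from h import *
o=get_obs(); print(o['time'],o['ee_pos'],o['tcp_rot'],o['wrist_force'],o['torque'],o['grasp_force'])
a=save('scene','pics/s5.png'); cv2.imwrite('pics/s5b.png',cv2.resize(a[60:260,130:390,::-1],None,fx=2.6,fy=2.6,interpolation=cv2.INTER_CUBIC))
E
```

```text
9.5167 [0.49656414 0.04473231 0.29543072] [-1.79965765e+02 -1.26978207e-01  5.13780109e+00] [-0.08348392 -0.23478638 -2.99456623] [-0.00915061  0.13983881  0.02947475] 34.94044482707977
```

View pics/s5b.png

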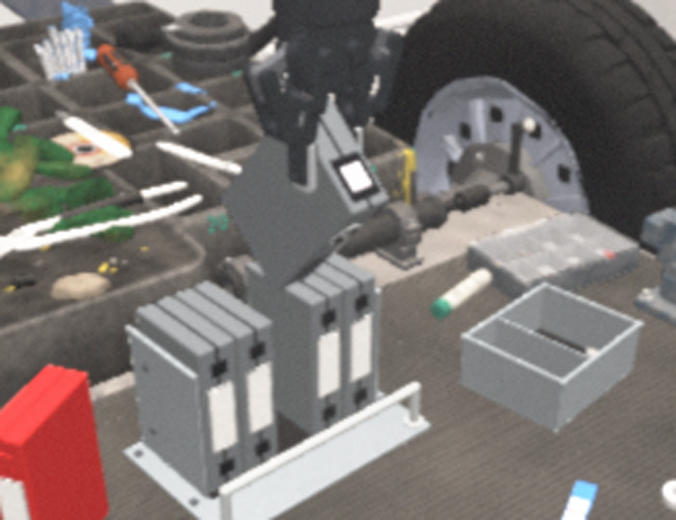

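Cassette is held clear, still leaning about 42° (3 N weight), and all four neighbours stand. w4 showed the caddy's left rim corners at (638,367) and (660,210), scale 1.4; I'll use these to refine the bay.

```bash
python3 - <<'E'
from h import *
o=dict(ee_pos=[.49413,.04403,.20287],tcp_rot=[-179.974,.2532,5.1296]); C=cam('wrist',o)
w=lambda u,v:((u+.5)/1.4-.5,(v+.5)/1.4-.5); s=lambda u,v:(169.5+(u+.5)/3.6,144.5+(v+.5)/3.6)
f,r=onz(C,w(638,368),.058),onz(C,w(660,211),.058); print(f,r,np.linalg.norm(r-f))
print(two(C,w(638,368),cam('scene'),s(628,220)),two(C,w(660,211),cam('scene'),s(498,158)))
d=(r-f); y=np.arctan2(d[1],d[0]); print(np.degrees(y))
for yy in (y,np.radians(8.7)):
    u=np.array([np.cos(yy),np.sin(yy)]);v=np.array([-u[1],u[0]]); print('bay',(f+r)[:2]/2-v*.028)
E
```

```text
[ 0.42003514 -0.17179313  0.058     ] [ 0.53635628 -0.15138151  0.058     ] 0.11809844179492252
(array([ 0.42283344, -0.16725771,  0.06200562]), np.float64(0.002254801499001447)) (array([ 0.53610717, -0.15226587,  0.05804953]), np.float64(0.0015487426450473))
9.952726367654364
bay [ 0.4830351  -0.18916594]
bay [ 0.48243101 -0.18926515]
```

servo_tool(
  moves=[
    [-1,-2,0,0],
    [-1.5,-5,0,0],
    [-2,-8,0,0.02],
    [-2.5,-11,0,0.04],
    [-3,-14,0,0.06],
    [-3.5,-17,0,0.06],
    [-4,-20,0,0.06],
    [-4,-22,0,0.06],
    [-4,-23.4,0,0.06],
    [-4,-23.4,0,0.06],
  ],
  force=20,
)

```text
time: 10.4
ee_pos: [0.4557, -0.1916, 0.2926]
tcp_rot: [-180.0, 0.1, 8.4]
wrist_force: [0.5, 0.7, -3.0]
opening: 0.0377
grasp_force: 25.0
```

servo_tool(
  moves=[
    [0,0,0,0.015],
    [0,0,0,0.015],
    [0,0,0,0.015],
    [0,0,0,0.015],
  ],
)

```text
time: 10.73
ee_pos: [0.4563, -0.1886, 0.2938]
tcp_rot: [-180.0, -0.0, 9.5]
wrist_force: [0.1, 0.9, -3.0]
opening: 0.038
grasp_force: 25.0
```

```bash
python3 - <<'E'
from h import *
o=get_obs(); print(o['time'],o['ee_pos'],o['tcp_rot'],o['wrist_force'],o['torque'],o['grasp_force'])
a=save('scene','pics/s6.png')[60:240,220:430];b=save('wrist','pics/w6.png')
M=np.hstack([cv2.resize(a,(420,360)),cv2.resize(b,(380,285))[0:285] if 0 else np.vstack([cv2.resize(b,(380,285)),np.zeros((75,380,3),np.uint8)])])
cv2.imwrite('pics/m6.png',M[:,:,::-1])
E
```

```text
10.7333 [ 0.45632172 -0.18855839  0.2937979 ] [-1.79968927e+02 -3.22138159e-03  9.49916605e+00] [ 0.07197637  0.8512926  -2.97752453] [0.02173309 0.14210159 0.00453395] 25.04462867975235
```

View pics/m6.png

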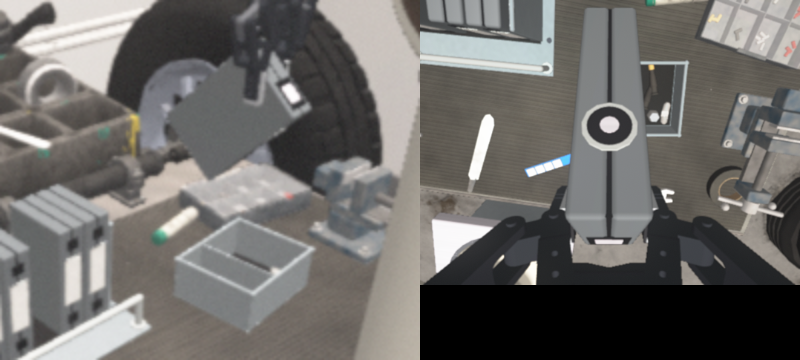

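The case sits centred in the gripper, still leaning: the back window is near wrist pixel (255,168), the rear-bottom edge near row 13 and the rear-top edge near row 287. I've used all 10 views, so I work by numbers from here: solve the lean and the case's pose in the tool from three wrist rays.

```bash
cat > pose.py <<'E'
from h import *
from scipy.optimize import least_squares
def profile(b):
    # row profile on strip of the rear face, off the centre line
    g=cv2.cvtColor(b,cv2.COLOR_RGB2GRAY).astype(float)
    return g
def solve(px,T):
    K=cam('top')[0]; c=get_calibration('wrist'); f,cy=c['fy'],c['cy']
    a=[]
    pts=[(96,0),(96,104),(96,150)]
    Ti=np.linalg.inv(T)
    # tool frame: x fwd, z down. unknown foot (X,Zup) relative TCP and lean
    def res(p):
        r=[]
        for (aa,z),v in zip(pts,px):
            X=p[0]+(aa*np.cos(p[2])-z*np.sin(p[2]))/1e3; Z=p[1]+(aa*np.sin(p[2])+z*np.cos(p[2]))/1e3
            q=Ti@np.array([X,0,-Z,1]); r.append(f*q[1]/q[2]+cy-v)
        return r
    s=least_squares(res,[.05,-.11,.6]); return s.x,s.cost
E
python3 - <<'E'
from pose import *
b=cv2.cvtColor(cv2.imread('pics/w6.png'),cv2.COLOR_BGR2GRAY).astype(float)
p=b[:,236:246].mean(1); d=np.diff(p); i=np.where(abs(d)>6)[0]; print([(k,round(d[k])) for k in i])
m=b[:,250:260].mean(1); print(m[130:210:2].round().astype(int).tolist())
T=np.array(get_calibration('wrist')['tool_from_camera'])
for px in([13,168,287],[13,168,291],[11,168,287],[13,169,287]): print(px,solve(px,T))
E
```

```text
[(np.int64(9), 15), (np.int64(10), 24), (np.int64(139), 17), (np.int64(140), 25), (np.int64(141), 18), (np.int64(142), 7), (np.int64(144), -27), (np.int64(145), -37), (np.int64(146), -34), (np.int64(147), -27), (np.int64(148), -16), (np.int64(159), 9), (np.int64(160), 14), (np.int64(161), 14), (np.int64(162), 8), (np.int64(163), 6), (np.int64(164), 8), (np.int64(172), -10), (np.int64(173), -14), (np.int64(174), -13), (np.int64(175), -8), (np.int64(188), 10), (np.int64(189), 19), (np.int64(190), 28), (np.int64(191), 34), (np.int64(192), 34), (np.int64(193), 23), (np.int64(194), 8), (np.int64(198), -10), (np.int64(199), -17), (np.int64(200), -19), (np.int64(201), -18), (np.int64(202), -16), (np.int64(295), -6), (np.int64(317), -9), (np.int64(318), -27), (np.int64(319), -39), (np.int64(321), 65), (np.int64(322), 74), (np.int64(323), 30), (np.int64(327), -31), (np.int64(328), -63), (np.int64(329), 8), (np.int64(330), 10), (np.int64(355), -16), (np.int64(356), -38), (np.int64(357), -39), (np.int64(358), -13)]
[77, 77, 77, 77, 141, 205, 188, 75, 49, 50, 50, 50, 49, 98, 216, 225, 229, 231, 230, 227, 224, 225, 226, 228, 180, 53, 52, 51, 52, 52, 52, 50, 99, 205, 211, 214, 207, 80, 72, 72]
[13, 168, 287] (array([ 0.04827157, -0.12069769,  0.72604626]), np.float64(0.0))
[13, 168, 291] (array([ 0.04666264, -0.11694154,  0.7080045 ]), np.float64(8.077935669463161e-28))
[11, 168, 287] (array([ 0.04995742, -0.12105902,  0.73857053]), np.float64(1.6155871338926322e-27))
[13, 169, 287] (array([ 0.04902283, -0.12189748,  0.7363836 ]), np.float64(4.0389678347315804e-28))
```

servo_tool(
  moves=[
    [-3,-0.8,0,0],
    [-6,-1.4,0,0],
    [-9,-2,-1,0],
    [-10.2,-2.2,-3,0],
    [-10.2,-2.2,-6,0],
    [-10.2,-2.2,-9,0],
    [-10.2,-2.2,-11.5,0],
    [-10.2,-2.2,-12.7,0],
    [-10.2,-2.2,-13.2,0],
    [-10.2,-2.2,-13.2,0],
    [-10.2,-2.2,-13.2,0],
  ],
)

```text
time: 11.75
ee_pos: [0.3548, -0.2115, 0.1631]
tcp_rot: [180.0, -0.1, 9.5]
wrist_force: [0.4, -1.0, -2.6]
opening: 0.0377
grasp_force: 24.8
```

```bash
cat >> pose.py <<'E'
def prof(f):
    o=get_obs(); print(o['time'],o['ee_pos'].round(4),o['tcp_rot'].round(1),o['wrist_force'].round(2),o['torque'].round(3))
    b=cv2.cvtColor(save('wrist',f),cv2.COLOR_RGB2GRAY).astype(float)
    for c in((222,230),(236,246),(250,260)):
        p=b[:,c[0]:c[1]].mean(1); d=p[2:]-p[:-2]
        print(c,[(k+1,round(d[k])) for k in range(1,len(d)-1) if abs(d[k])>5 and abs(d[k])>=abs(d[k-1]) and abs(d[k])>abs(d[k+1])])
    return b
E
python3 - <<'E'
from pose import *
prof('pics/w7.png')
T=np.array(get_calibration('wrist')['tool_from_camera'])
for px in([10.5,170,294],[10.5,170,291],[10.5,169.5,295]): print(px,solve(px,T))
E
```

```text
11.75 [ 0.3548 -0.2115  0.1631] [ 1.8e+02 -1.0e-01  9.5e+00] [ 0.44 -0.95 -2.59] [-0.053  0.129  0.024]
(222, 230) [(8, -52), (148, 26), (157, -26), (165, -8), (174, 12), (181, 26), (190, -16), (195, -20), (288, 8), (291, 10), (296, -12), (319, -49), (322, 16), (328, 33), (354, -84)]
(236, 246) [(8, -59), (140, 47), (145, -71), (160, 33), (165, 13), (169, -12), (174, -32), (192, 76), (202, -39), (290, 10), (296, -12), (319, -68), (322, 142), (327, -85), (339, -7), (342, 6), (357, -81)]
(250, 260) [(10, -80), (138, 92), (143, -117), (156, 117), (178, -126), (195, 108), (200, 14), (203, -128), (288, -6), (293, 12), (318, -26), (322, 152), (327, -68), (360, -83)]
[10.5, 170, 294] (array([ 0.04892126, -0.11692991,  0.72937632]), np.float64(2.0194839173657902e-27))
[10.5, 170, 291] (array([ 0.0501455 , -0.11963803,  0.74302341]), np.float64(8.077935669463161e-28))
[10.5, 169.5, 295] (array([ 0.04819422, -0.11552442,  0.72030056]), np.float64(2.4233807008389483e-27))
```

servo_tool(
  moves=[
    [0.7,0.2,0.0,0],
    [1.3,0.3,0.15,0],
    [2.1,0.4,0.4,0],
    [3.0,0.55,0.7,0],
    [3.7,0.7,0.9,0],
    [4.4,0.8,1.1,0],
    [5.1,0.9,1.2,0],
    [5.7,1.0,1.25,0],
    [5.7,1.0,1.25,0],
  ],
)

```text
time: 12.55
ee_pos: [0.4128, -0.2013, 0.1749]
tcp_rot: [180.0, -0.1, 9.5]
wrist_force: [-0.4, -0.6, 6.1]
opening: 0.0376
grasp_force: 26.4
```

```bash
python3 - <<'E'
from pose import *
prof('pics/w8.png')
E
```

```text
12.55 [ 0.4128 -0.2013  0.1749] [ 1.8e+02 -1.0e-01  9.5e+00] [-0.38 -0.65  6.07] [-0.198  0.226 -0.019]
(222, 230) [(3, -8), (5, 9), (9, 8), (12, -7), (15, 85), (22, -62), (33, 44), (77, -30), (154, 14), (170, 14), (176, -10), (180, -19), (250, 19), (329, -77), (333, 5), (340, 8), (354, -42)]
(236, 246) [(6, -7), (8, 9), (15, 74), (22, -63), (33, 83), (76, -81), (148, 32), (151, -63), (160, 20), (165, -11), (168, -22), (179, 64), (187, -63), (250, 19), (329, -81), (338, 160), (357, -146)]
(250, 260) [(4, 6), (8, -10), (11, 7), (15, 80), (22, -62), (33, 84), (77, -91), (146, 73), (149, -93), (157, 109), (164, -6), (168, 10), (171, -130), (181, 92), (185, 56), (189, -140), (250, -5), (253, 12), (328, -32), (338, 157), (358, -179)]
```

servo_tool(
  moves=[
    [0.7,0.1,0.1,0],
    [1.3,0.2,0.15,0],
    [1.9,0.3,0.18,0],
    [2.5,0.4,0.15,0],
    [3.0,0.5,0.1,0],
    [3.6,0.6,0.05,0],
    [4.1,0.7,0,0],
    [4.6,0.75,-0.1,0],
    [5.1,0.85,-0.2,0],
    [5.6,0.9,-0.3,0],
    [5.6,0.9,-0.3,0],
  ],
)

```text
time: 13.52
ee_pos: [0.4682, -0.1922, 0.1711]
tcp_rot: [-180.0, -0.0, 9.5]
wrist_force: [-0.5, 0.7, -0.1]
opening: 0.0379
grasp_force: 25.9
```

```bash
python3 - <<'E'
from pose import *
prof('pics/w9.png')
T=np.array(get_calibration('wrist')['tool_from_camera']); print(solve([77,167,251],T))
E
```

```text
13.5167 [ 0.4682 -0.1922  0.1711] [-180.    -0.     9.5] [-0.49  0.74 -0.12] [ 0.027  0.165 -0.043]
(222, 230) [(3, 9), (7, 8), (10, -9), (13, 12), (17, 6), (21, -10), (24, 8), (28, 7), (31, -8), (33, 5), (41, -9), (47, 6), (51, -10), (53, 6), (57, 9), (60, -9), (62, 9), (64, -6), (66, 9), (70, -6), (72, 6), (76, 9), (79, -11), (81, 9), (83, -6), (85, 10), (92, -8), (96, 66), (101, -42), (141, -14), (160, -10), (163, -8), (171, 12), (177, 12), (180, -28), (215, 24), (221, 9), (332, -92), (354, -7)]
(236, 246) [(3, -9), (6, 7), (10, 6), (13, -10), (16, 9), (20, 6), (24, -10), (26, 8), (30, 7), (34, -8), (36, 6), (44, -9), (46, 7), (50, 6), (54, -8), (60, 6), (63, -8), (65, 7), (69, 7), (78, 6), (81, -8), (84, 6), (88, 8), (96, 67), (100, -24), (103, 28), (134, -96), (167, -38), (170, 9), (173, -11), (181, 80), (184, -101), (215, 24), (332, -90), (347, 158), (357, -149)]
(250, 260) [(2, 7), (6, -9), (8, 7), (16, -10), (18, 10), (23, 6), (27, -10), (29, 7), (33, 9), (36, -6), (39, 6), (46, -8), (49, 7), (53, 6), (56, -10), (58, 6), (62, 7), (65, -8), (67, 7), (72, 7), (75, -8), (81, 6), (84, -9), (86, 5), (88, -5), (90, 7), (96, 67), (100, -23), (103, 26), (135, -93), (163, 14), (166, -39), (169, 72), (173, 13), (176, -109), (182, 101), (186, -150), (219, 13), (331, -32), (347, 156), (360, -167)]
(array([-0.00174432, -0.12455645,  0.38513917]), np.float64(3.2311742677852644e-27))
```

```bash
python3 - <<'E'
from pose import *
T=np.array(get_calibration('wrist')['tool_from_camera'])
for p in([134.5,174,216],[134.5,175,217],[134.5,173,215],[134.5,174,218]): print(solve(p,T))
E
```

```text
(array([-0.04981306, -0.10345703,  0.02454145]), np.float64(5.694944646971528e-26))
(array([-0.05032051, -0.10795828,  0.03376114]), np.float64(8.481832452936319e-27))
(array([-0.04930824, -0.09906765,  0.01568916]), np.float64(1.4095997743213216e-25))
(array([-0.04881477, -0.0957492 ,  0.01595532]), np.float64(5.250658185151055e-26))
```

```bash
python3 - <<'E'
from pose import *
o=dict(ee_pos=[.4682,-.1922,.1711],tcp_rot=[180,0,9.5]); C=cam('wrist',o)
bay=np.array([.4827,-.1893]);y=np.radians(9.4);u=np.array([np.cos(y),np.sin(y)]);v=np.array([-u[1],u[0]])
f=lambda px:(onz(C,px,.058)[:2]-bay)@np.c_[u,v]*1e3
for r in(96,100.5): print(f((255,r)).round(1))
b=cv2.cvtColor(cv2.imread('pics/w9.png'),cv2.COLOR_BGR2GRAY).astype(float)
for rows in((106,112),(114,120),(122,128)):
    p=b[rows[0]:rows[1],150:400].mean(0); d=p[2:]-p[:-2]; r=np.mean(rows)
    print(r,[(k+151,round(d[k]),f((k+151,r)).round(1).tolist()) for k in range(1,len(d)-1) if abs(d[k])>12 and abs(d[k])>=abs(d[k-1]) and abs(d[k])>abs(d[k+1])])
E
```

```text
[59.2 -0.4]
[55.9 -0.4]
109.0 [(216, 77, [49.4, 30.1]), (222, -78, [49.4, 25.4]), (227, 95, [49.4, 21.4]), (280, -93, [49.5, -20.0]), (285, 94, [49.5, -23.9]), (289, -111, [49.5, -27.1]), (323, 61, [49.6, -53.7]), (332, -69, [49.6, -60.7]), (370, 57, [49.7, -90.4]), (372, -40, [49.7, -92.0]), (395, 61, [49.8, -110.0])]
117.0 [(217, 72, [43.3, 29.5]), (222, -71, [43.3, 25.5]), (227, 98, [43.3, 21.6]), (280, -93, [43.4, -20.2]), (285, 89, [43.4, -24.1]), (289, -111, [43.4, -27.3]), (326, 21, [43.5, -56.5]), (333, -17, [43.5, -62.0]), (369, 58, [43.6, -90.4]), (371, -39, [43.6, -92.0]), (394, 62, [43.6, -110.1])]
125.0 [(217, 76, [37.0, 29.7]), (223, -71, [37.1, 24.9]), (227, 89, [37.1, 21.8]), (280, -94, [37.2, -20.4]), (285, 79, [37.2, -24.4]), (288, -108, [37.2, -26.7]), (325, 20, [37.3, -56.1]), (335, -19, [37.3, -64.1]), (368, 55, [37.4, -90.3]), (370, -34, [37.4, -91.9]), (393, 62, [37.4, -110.2])]
```

servo_tool(
  moves=[
    [0,0,0.5,0],
    [0,0,1,0],
    [0.5,0.1,1,0],
    [1.1,0.25,1,0],
    [1.7,0.35,1,0],
    [1.7,0.35,1,0],
    [1.7,0.35,1,0],
  ],
)

```text
time: 14.15
ee_pos: [0.4845, -0.1887, 0.1808]
tcp_rot: [-180.0, 0.0, 9.5]
wrist_force: [-0.2, 0.1, -2.8]
opening: 0.0377
grasp_force: 25.7
```

The bay walls check out to within 1 mm. Lowering now.

servo_tool(
  moves=[
    [0,0,-1,0],
    [0,0,-2,0],
    [0,0,-3,0],
    [0,0,-4,0],
    [0,0,-4.8,0],
    [0,0,-5.3,0],
    [0,0,-5.6,0],
    [0,0,-5.6,0],
  ],
)

```text
time: 14.82
ee_pos: [0.4839, -0.1888, 0.1246]
tcp_rot: [-179.9, 0.0, 9.4]
wrist_force: [-0.8, -0.3, -4.3]
opening: 0.0381
grasp_force: 25.6
```

servo_tool(
  moves=[
    [0,0,-0.15,0],
    [0,0,-0.3,0],
    [0,0,-0.45,0],
    [0,0,-0.6,0],
    [0,0,-0.6,0],
  ],
)

```text
time: 15.23
ee_pos: [0.4842, -0.1888, 0.1191]
tcp_rot: [-180.0, 0.0, 9.4]
wrist_force: [-0.1, -0.0, -2.6]
opening: 0.0379
grasp_force: 25.6
```

servo_tool(
  moves=[
    [0,0,-0.1,0],
    [0,0,-0.2,0],
    [0,0,-0.3,0],
    [0,0,-0.3,0],
  ],
)

```text
time: 15.57
ee_pos: [0.4847, -0.1889, 0.1172]
tcp_rot: [180.0, -0.1, 9.4]
wrist_force: [-0.4, 0.7, 3.9]
opening: 0.0378
grasp_force: 26.4
```

servo_tool(
  moves=[
    [0,0,-0.1,0],
    [0,0,-0.2,0],
    [0,0,-0.2,0],
  ],
)

```text
time: 15.82
ee_pos: [0.4859, -0.1888, 0.1166]
tcp_rot: [180.0, -0.3, 9.5]
wrist_force: [3.1, 2.6, 11.6]
opening: 0.0379
grasp_force: 27.5
```

```bash
python3 - <<'E'
from pose import *
o=get_obs(); print(o['ee_pos'],o['wrist_force'],o['torque'])
a=save('scene','pics/s10.png'); b=save('top','pics/t10.png')
# vertical-ish edges of the case in scene: Hough lines near caddy
S=cam('scene'); print([proj(S,[.4827,-.1893,z]).round() for z in(.06,.154)])
g=cv2.Canny(cv2.cvtColor(a,cv2.COLOR_RGB2GRAY),40,120)
L=cv2.HoughLinesP(g[100:215,300:400],1,np.pi/360,15,minLineLength=18,maxLineGap=3)
print([(l[0]+[300,100,300,100]).tolist() for l in L])
u=np.array([.9866,.163]);v=np.array([-.163,.9866]);B=np.array([.4827,-.1893])
for s,t in((-48,19),(-48,-19),(48,19)): print(s,t,[proj(S,[*(B+u*s/1e3+v*t/1e3),z]).round(1).tolist() for z in(.06,.154)])
E
```

```text
[ 0.48586035 -0.18884274  0.1166357 ] [ 3.07246364  2.57075302 11.64500893] [ 0.7669668  -0.09640439 -0.09719093]
[array([333., 192.]), array([337., 160.])]
[[358, 175, 377, 183], [324, 135, 324, 116], [306, 207, 308, 187], [375, 174, 396, 186], [307, 189, 344, 207], [356, 161, 377, 152], [313, 190, 349, 206], [323, 104, 342, 108]]
-48 19 [[344.6, 202.7], [349.1, 169.7]]
-48 -19 [[353.0, 196.4], [357.9, 163.8]]
48 19 [[313.2, 188.3], [315.8, 156.3]]
```

servo_tool(
  moves=[
    [0,0,0.15,0],
    [0,0,0.15,0],
  ],
)

```text
time: 16.08
ee_pos: [0.4848, -0.1889, 0.1166]
tcp_rot: [180.0, -0.1, 9.4]
wrist_force: [2.6, 1.4, 4.7]
opening: 0.0377
grasp_force: 26.6
```

servo_tool(
  moves=[
    [0,0,0,0],
    [0,0,0,0],
    [0,0,0,0],
    [0,0,0,0],
    [0,0,0,0],
    [0,0,0,0],
    [0,0,0,0],
  ],
  claw=0,
)

```text
time: 16.67
ee_pos: [0.4842, -0.1889, 0.1157]
tcp_rot: [-180.0, 0.0, 9.4]
wrist_force: [0.3, 0.1, -0.5]
opening: 0.0855
grasp_force: 0.0
```

servo_tool(
  moves=[
    [0,0,1.5,0],
    [0,0,3.5,0],
    [0,0,6,0],
    [0,0,9,0],
    [0,0,12,0],
    [0,0,15,0],
    [-2,0,17,0],
    [-4,0,17,0],
    [-4,0,17,0],
    [-4,0,17,0],
  ],
)

```text
time: 17.5
ee_pos: [0.444, -0.189, 0.2863]
tcp_rot: [180.0, -0.1, 9.4]
wrist_force: [0.8, 0.4, -0.8]
opening: 0.0855
grasp_force: 0.0
```

```bash
python3 - <<'E'
from pose import *
o=get_obs(); C=cam('wrist',o); print(o['time'],o['ee_pos'],o['opening'],o['wrist_force'])
b=save('wrist','pics/w11.png'); g=cv2.cvtColor(b,cv2.COLOR_RGB2GRAY)
B=np.array([.4827,-.1893]);y=np.radians(9.4);u=np.array([np.cos(y),np.sin(y)]);v=np.array([-u[1],u[0]])
P=lambda s,t,z:proj(C,[*(B+u*s/1e3+v*t/1e3),z])
print('pred slot',P(-21,0,.154),'corners',[P(s,t,.154).round().tolist() for s in(-48,48) for t in(-19,19)])
# white strip centre in slot, and edges
x,y0=P(-21,0,.154).astype(int); r=g[max(0,y0-40):y0+40,x-40:x+40]
m=(r>180).astype(np.uint8); n,l,st,ce=cv2.connectedComponentsWithStats(m); 
for i in range(1,n):
    if st[i,4]>40:
        px=ce[i]+[x-40,max(0,y0-40)]; q=onz(C,px,.154)[:2]-B; print('blob',px,st[i],(q@np.c_[u,v]*1e3).round(1))
for t in(-10,10):
    pts=[(s,*np.round(P(s,t,.154)).astype(int)) for s in range(-70,71,2)]
    val=[(s,int(g[yy,xx])) for s,xx,yy in pts if 0<=xx<512 and 0<=yy<384]; print(t,val)
# scene: right-hand vertical edges & neighbours' tops unchanged
a=cv2.imread('pics/s0.png').astype(int); c=save('scene','pics/s11.png')[:,:,::-1].astype(int)
d=np.abs(a-c).sum(2)>60
for n,(x0,x1,y0,y1) in dict(left=(182,228,190,250),right=(252,278,165,230),red=(125,175,200,285)).items(): print(n,d[y0:y1,x0:x1].mean().round(3))
E
```

```text
17.5 [ 0.44404924 -0.18901929  0.2862857 ] 0.08552677389790223 [ 0.76873368  0.43342891 -0.76467091]
pred slot [262.14988541 162.38641021] corners [[283.0, 191.0], [241.0, 191.0], [286.0, 80.0], [240.0, 80.0]]
blob [236.8778626  150.94656489] [ 14   0   4  54 131] [-10.7  22.3]
blob [295.78518519 151.1037037 ] [ 68  23  12  13 135] [-10.8 -29.4]
blob [261.04347826 164.5       ] [ 29  32  21  22 460] [-22.9   1. ]
-10 [(-70, 89), (-68, 91), (-66, 95), (-64, 93), (-62, 95), (-60, 95), (-58, 93), (-56, 95), (-54, 91), (-52, 98), (-50, 96), (-48, 126), (-46, 163), (-44, 169), (-42, 163), (-40, 86), (-38, 64), (-36, 63), (-34, 62), (-32, 62), (-30, 62), (-28, 66), (-26, 72), (-24, 74), (-22, 74), (-20, 74), (-18, 74), (-16, 64), (-14, 64), (-12, 66), (-10, 66), (-8, 67), (-6, 68), (-4, 170), (-2, 172), (0, 172), (2, 173), (4, 172), (6, 173), (8, 172), (10, 172), (12, 173), (14, 172), (16, 172), (18, 172), (20, 172), (22, 171), (24, 172), (26, 172), (28, 172), (30, 172), (32, 172), (34, 172), (36, 172), (38, 172), (40, 172), (42, 172), (44, 164), (46, 134), (48, 201), (50, 202), (52, 162),
[... 205 characters left out ...]
, (-50, 94), (-48, 127), (-46, 163), (-44, 169), (-42, 164), (-40, 86), (-38, 62), (-36, 62), (-34, 112), (-32, 190), (-30, 193), (-28, 193), (-26, 194), (-24, 194), (-22, 193), (-20, 195), (-18, 194), (-16, 195), (-14, 188), (-12, 69), (-10, 65), (-8, 65), (-6, 66), (-4, 171), (-2, 173), (0, 173), (2, 172), (4, 172), (6, 173), (8, 172), (10, 172), (12, 172), (14, 172), (16, 172), (18, 172), (20, 172), (22, 172), (24, 172), (26, 172), (28, 172), (30, 172), (32, 172), (34, 171), (36, 172), (38, 172), (40, 172), (42, 171), (44, 164), (46, 138), (48, 183), (50, 203), (52, 162), (54, 199), (56, 127), (58, 89), (60, 90), (62, 96), (64, 93), (66, 95), (68, 89), (70, 87)]
left 0.0
right 0.0
red 0.0
```

```bash
python3 -c "
from workcell import *
print(job_done())"
```

```text
the job is handed in; nothing more can be done
None
```

The cassette stands upright on the narrow bay's floor with its feed slot up and the gripper clear. The other four cases stand unmoved, and I handed the job in at about 17.6 s.

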